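Raise the packing camera to its second stop and hold it up

TASK

Press the green release button so that the bench camera's column springs free, then take the orange grip and pull the column up past its first click to the second stop at the very top. Finish while still holding it there by the grip, because it sinks back if let go and a colleague is about to clamp it. Leave the jars, the tape roll and the small carton standing where they are.

Things in the scene. Friction and masses are not known exactly. Their poses are not given: they have to be found in the camera images.
- stand: Camera stand fixed to the bench. White housing 80 (x) by 200 (y) by 55 mm high, with a dark steel outer tube 48 mm in diameter rising to 120 mm above the bench. Origin: on the bench, under the column's axis; the housing runs from y = +50 to y = -150 mm, z is up. The release button stands at y = -110 mm. The telescoping column rises out of the outer tube.
- mast_grip (a point): Centre of the orange grip on top of the column: an upright cylinder 36 mm in diameter and 45 mm tall, 177.5 mm above the bench before release (its top at 200 mm), always on the stand's axis; it rises with the column. Under it, from 23 to 65 mm below this point, a bracket and a grey camera pod with its lens facing down reach 66 mm out to the stand's +y side, away from the button; the pod is 44 mm wide and its top is 26 mm below this point.
- mast (a joint): How far the 0.3 kg column is raised (m), straight up: 0 = down, caught until the button is pressed; 0.014 = where it springs to and rests once released; about 0.045 = first stop, a click notch (about 10 N to pull into or out of); 0.090 = second stop, the hard end of travel: let go there, it sinks back to about 0.056. Damped, about 20 N per m/s.
- release_top (a point): Centre of the top face of the green release button: a disc 32 mm in diameter, 90 mm above the bench when out, on a 48 mm wide black collar whose top is 15 mm below the button's. Pressed straight down.
- release (a joint): How far the release button is pressed (m): 0 = out, 0.008 = fully in. Sprung: 1.5 N to start, 5 N fully in; the catch lets go at about 0.005. It comes back out when left, and the column stays free.
- jar_a: Bystander: white jar, 44 mm in diameter, 75 mm tall; origin at the centre of its underside.
- jar_b: Bystander: a second white jar, the same as the first.
- tape: Bystander: tan tape roll lying flat, 90 mm in diameter, 48 mm tall; origin at the centre of its underside.
- carton: Bystander: closed white carton 60 by 90 by 50 mm tall; origin at the centre of its underside.
Mind the look-alikes: they are no part of the job. Of the things like the stand, leave any that is purple; of the rest the smaller one is meant.

How it is judged:
On the way, in this order (a step that is already met when the one before it is completed fails the run):
1. the green button is pressed in and the column is freed (value of joint release above 0.005 m), for 0.05 s.
2. the column is pulled up to its first stop by the gripped orange grip (value of joint mast above 0.042 m and contact force between the fingers and stand above 1 N and distance between the grasp point and mast_grip below 0.04 m).
3. the column is at its second stop, held by the grip (value of joint mast above 0.085 m and contact force between the fingers and stand above 1 N and distance between the grasp point and mast_grip below 0.04 m), for 0.3 s.
At the end, for the whole second after the job is handed in: The column stands still within 5 mm of its second stop (raised 85 mm or more), the fingers still hold it by the orange grip, the button is out again, and the jars, tape roll and carton stand upright within 15 mm of where they were (all of step 3 and velocity of joint mast between -0.01 and 0.01 m/s and value of joint release below 0.002 m and distance of each of jar_a, jar_b, tape, carton from where it was at the start of the episode below 0.015 m and angle between each of jar_a, jar_b, tape, carton's own z axis and vertical below 0.15 rad); the arm keeps its last pose, push and grip.
It fails at once if a jar, the tape roll or the carton is knocked over or pushed more than 30 mm (distance of any of jar_a, jar_b, tape, carton from where it was at the start of the episode above 0.03 m or angle between any of jar_a, jar_b, tape, carton's own z axis and vertical above 0.5 rad).
It also fails if it takes over 48 s, if anything falls off the work surface, if the arm or the gripper's body presses on something with over 40 N, if the wrist force passes 120 N, or if a joint passes its speed limit or range.

ROBOT

A 7-joint arm with a two-finger parallel gripper is mounted at the origin on the work surface. World frame = base frame: x ahead of the robot, y to its left, z up, the work surface at z = 0. Lengths are in m, angles in rad, forces in N, time in s.
With the tool pointing down it reaches from about 0.425 to 0.925 m from the base axis. Payload 6.8 kg.
Tool frame: the origin (TCP) lies midway between the tips of the shut fingers; the grasp point (between the pads) lies 19 mm behind it (bot.grasp_offset is the distance from the TCP to the grasp point, in m); z points along the fingers, x is the direction in which the jaws open and shut, and the axes are right-handed (so a half turn about z gives the same grasp; the last joint's range is limited). The gripper opens to 85 mm and grips with 20 to 120 N. Pads are 22 mm wide; open, the fingers measure 114 mm over their backs; the gripper's body (76 mm by 85 mm) begins 54 mm behind the grasp point. The pads swing forward as they close: fully open they stand 13 mm farther back than shut.
Start: joints at [1.124, 0.477, 0.022, 1.555, -0.011, 1.109, -0.083], TCP at [0.224, -0.637, 0.231] pointing down, gripper open.
Joint ranges: [-2.96, 2.96], [-0.34, 2.1], [-1.41, 1.46], [0.24, 2.44], [-1.37, 4.51], [0.17, 1.92], [-2.96, 2.96]. Speed limits (rad/s): [2.39, 2.39, 3.14, 3.14, 3.14, 3.14, 3.14].

INTERFACE

Orientations are given as a unit quaternion [w, x, y, z].
In Python, from station import bot, imaging gives the robot as it stands. The module is installed in compiled form; this text tells all that it offers.
- The arm moves only by the tool apply_moves, never from a script. Its argument "increments" is a list of rows, each a list of 7 numbers: the shift along the tool's x, y, z in mm, then the turn, a rotation vector about the tool's x, y, z in degrees, then the closure, from -1 (fully open) to 1 (shut). In form: [[dx, dy, dz, rx, ry, rz, grip], ...]. A call has exactly 8 rows; each row shifts and turns the pose as measured when the row begins, along the tool's axes as they then stand; what a row does not reach is not made up. A row lasts 1/8 s, in which the tool goes at most 62.5 mm and 10.7 degrees, less where a joint would pass 70% of its speed; a pose out of reach is approached as far as the arm can. A call with a gripper value outside its range is refused whole. The fingers move at their own pace and stop on an object; "grip_force" is the grip in N (left out, the last holds). Time passes only in rows, so rows that do not move let the fingers close, or fill a call up. It gives the time, the measured TCP pose, the force and the opening at its end, in the units of the state.
- bot.get_obs(): the state, without advancing time (a new reading comes with each control period).
- imaging.read_camera(name): name is "side" or "top"; returns the picture (400x640x3 uint8, red, green, blue); there is no depth.
- imaging.get_calibration(name): a dict with "K" (3x3 intrinsics, pixels), "extrinsics" (4x4, takes a point from camera to world coordinates). Camera axes: x right, y down, z forward; pixel columns grow to the right and rows downward; lengths in m; the calibration is good to about 2 mm. A picture is of the moment at which its call begins. get_calibration takes no time and is no camera call.
- bot.hand_in(): hands the job in, once; it reports no verdict.
The state is a dict: "t": time; "q": joint angles; "joint_vel": joint speeds; "joint_torque": joint torques, N m; "eef_pos": TCP position; "tool_rot": TCP orientation; "contact_force": force on the tool from outside, world axes, zero at the start; "torque": the same for the moment, N m; "gripper_width": opening from 0.0 (shut) to 1.0 (fully open).
Only numpy, scipy, OpenCV 4.12 (cv2) and the standard library are available. Lean on these libraries where they do the work, as an engineer would, in place of code of your own. Each camera call takes 0.05 s, during which the arm holds its last target.

## Working session

There is one attempt and no reset: what is moved stays moved. The work goes in short steps, Python scripts to look and compute and a tool call to move; the robot and the scene stay as the last step left them, time stands still between calls to the robot, and variables do not carry over. Pictures are saved under pics/ and viewed, and the job is handed in when it is done.

Besides the shell and the picture viewer there is one more tool, called after "Request:" as name([rows], argument=value, ...), one row to a line, values as JSON. apply_moves: Moves the arm, as the interface text tells. Its arguments: {"type":"object","properties":{"increments":{"type":"array","items":{"type":"array","items":{"type":"number"}}},"grip_force":{"type":"number"}},"required":["increments"]}

```bash
mkdir -p pics; python3 - <<'E'
from station import bot, imaging
import cv2,numpy as np
for n in("side","top"):
    im=imaging.read_camera(n); cv2.imwrite(f"pics/{n}0.png",im[:,:,::-1])
    c=imaging.get_calibration(n); print(n,np.round(c["K"],1).tolist(),np.round(c["extrinsics"],3).tolist())
print(bot.get_obs(), bot.grasp_offset)
E
```

```text
side [[382.5, 0.0, 319.2], [0.0, 382.5, 208.6], [0.0, 0.0, 1.0]] [[0.978, -0.162, 0.133, 0.369], [-0.209, -0.762, 0.613, -0.604], [0.002, -0.627, -0.779, 0.901], [0.0, 0.0, 0.0, 1.0]]
top [[441.6, 0.0, 316.7], [0.0, 441.6, 202.7], [0.0, 0.0, 1.0]] [[0.024, -0.981, 0.19, 0.306], [-1.0, -0.024, 0.003, 0.013], [0.001, -0.19, -0.982, 1.031], [0.0, 0.0, 0.0, 1.0]]
{'t': 0.1, 'q': array([ 1.12387694,  0.47775387,  0.02237595,  1.55634775, -0.01151846,
        1.10931438, -0.08307283]), 'joint_vel': array([ 3.04981608e-05, -1.59764266e-03,  7.57810624e-04, -1.59939171e-03,
       -1.07236021e-03,  8.38104873e-04, -4.16793365e-04]), 'joint_torque': array([ 4.98267473e-03, -5.97752273e+01,  1.61407080e+00, -2.81952935e+01,
        1.28754659e-02,  5.01915303e-03, -3.56422424e-05]), 'eef_pos': array([ 0.22414787, -0.63612544,  0.2304012 ]), 'tool_rot': array([-4.37954078e-04,  8.16205174e-01, -5.77761538e-01, -7.25444130e-04]), 'contact_force': array([ 0.39722262, -0.8611682 ,  0.61992226]), 'torque': array([-6.80216066e-03, -6.19283865e-05,  2.97645706e-02]), 'gripper_width': 1.0006508214536074} 0.0187
```

View pics/side0.png

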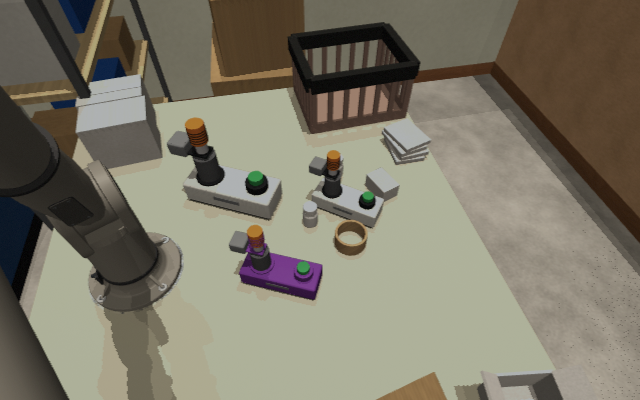

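View pics/top0.png

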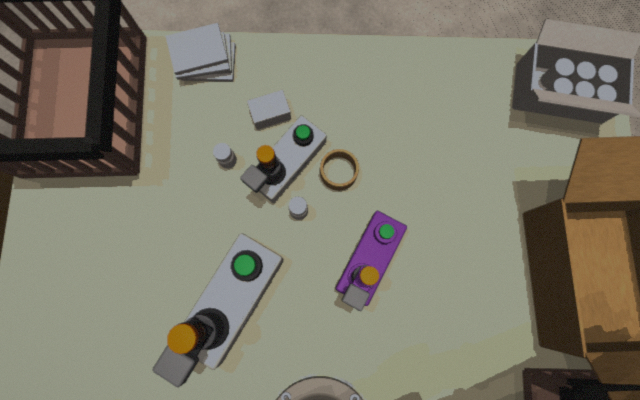

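Three stands look alike. In the top view they are a large white one (grip at 182,338, button at 245,265), a purple one (grip 369,276, button 386,232) and a small white one (grip 266,155, button 303,133). Leaving out the purple one, the smaller of the rest is the small white stand, so that is my choice. I'll measure it and check it in a crop.

```bash
cat > h.py <<'E'
import cv2,numpy as np
from station import imaging
def cal(n):
    c=imaging.get_calibration(n);return np.array(c["K"]),np.array(c["extrinsics"])
def ray(n,p):
    K,E=cal(n);d=E[:3,:3]@np.linalg.solve(K,[p[0],p[1],1.]);return E[:3,3],d/np.linalg.norm(d)
def plane(n,p,z):
    o,d=ray(n,p);return o+d*(z-o[2])/d[2]
def tri(p1,p2):
    o1,d1=ray("side",p1);o2,d2=ray("top",p2)
    s=np.linalg.lstsq(np.c_[d1,-d2],o2-o1,rcond=None)[0]
    a,b=o1+d1*s[0],o2+d2*s[1];return (a+b)/2,np.linalg.norm(a-b)
def proj(n,P):
    K,E=cal(n);c=E[:3,:3].T@(np.array(P)-E[:3,3]);u=K@c;return u[:2]/u[2]
def blobs(im,lo,hi,amin=40):
    m=cv2.inRange(cv2.cvtColor(im,cv2.COLOR_RGB2HSV),lo,hi)
    n,l,s,c=cv2.connectedComponentsWithStats(m)
    return [(c[i].round(1),s[i].tolist()) for i in range(1,n) if s[i][4]>amin]
E
python3 - <<'E'
from h import *
for n in("side","top"):
    im=cv2.imread(f"pics/{n}0.png")[:,:,::-1].copy()
    print(n,"green",blobs(im,(50,120,50),(75,255,255)))
    print(n,"orange",blobs(im,(8,200,120),(22,255,255)))
a=cv2.imread("pics/top0.png")[80:230,190:380];b=cv2.imread("pics/side0.png")[130:260,280:450]
cv2.imwrite("pics/crop0.png",np.hstack([cv2.resize(a,(400,400)),cv2.resize(b,(400,400))]))
E
```

```text
side green [(array([255.1, 178. ]), [248, 171, 15, 15, 175]), (array([367.6, 196.6]), [362, 192, 12, 11, 95]), (array([302.7, 267.8]), [297, 262, 12, 13, 126])]
side orange []
top green [(array([302.6, 131.8]), [296, 125, 14, 14, 161]), (array([386.3, 231.1]), [380, 225, 14, 14, 151]), (array([244.3, 264.6]), [234, 254, 22, 22, 374])]
top orange [(array([265.1, 153.5]), [258, 146, 16, 16, 203]), (array([369.2, 275.3]), [361, 267, 17, 18, 216]), (array([181.4, 338.4]), [168, 324, 28, 29, 626])]
```

View pics/crop0.png

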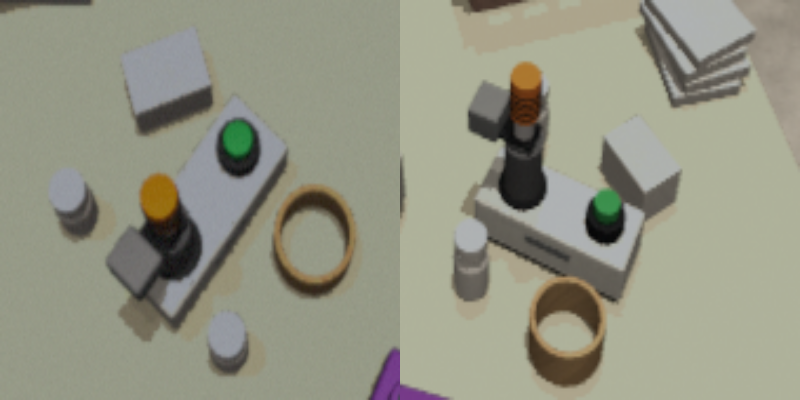

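The crop shows the small white stand with its orange grip, green button and grey pod. The jars sit on either side of it (in the top view at 223,155 and 298,208), with the carton at (269,109) and the tape roll at (340,169).

```bash
python3 - <<'E'
from h import *
gt=plane("top",(302.6,131.8),.09);gs=plane("side",(367.6,195.5),.09)
print("button",gt,gs,tri((367.6,196),(302.6,131.8)))
print("base check sizes: px area vs", )
im=cv2.imread("pics/side0.png")[:,:,::-1].copy()
hs=cv2.cvtColor(im,cv2.COLOR_RGB2HSV)
print("side orange",blobs(im,(5,150,80),(25,255,255)))
ot=plane("top",(265.1,153.2),.2)
print("grip top",ot, plane("side",(333.5,155),.2))
print("dist",np.linalg.norm(ot[:2]-gt[:2]))
for n,p,z in(("jarA",(222.5,151),.075),("jarB",(298,205),.075),("tape",(340,168),.048),("carton",(268,107),.05),("pod",(254,178),.15)):
    print(n,plane("top",p,z))
d=ot-gt;print("yaw +y dir deg",np.degrees(np.arctan2(d[1],d[0])))
E
```

```text
button [0.64882418 0.0514053  0.09      ] [0.65034464 0.05194516 0.09      ] (array([0.64996511, 0.0514969 , 0.08818742]), np.float64(0.000901562807142058))
base check sizes: px area vs
side orange [(array([194.3, 125.5]), [185, 118, 19, 16, 246]), (array([333. , 156.1]), [327, 150, 13, 13, 118]), (array([254.5, 232.6]), [247, 225, 16, 18, 195])]
grip top [0.56287409 0.11894599 0.2       ] [0.56441888 0.11803683 0.2       ]
dist 0.10931223119859416
jarA [0.60440461 0.23119878 0.075     ]
jarB [0.48468267 0.05705998 0.075     ]
tape [ 0.57868765 -0.03554216  0.048     ]
carton [0.72294777 0.13655471 0.05      ]
pod [0.52483151 0.14567828 0.15      ]
yaw +y dir deg 141.83927685216253
```

The two views agree. The button is at (0.6495, 0.0517), the column axis at (0.5635, 0.1186), and they are 109 mm apart (expected 110). The stand's +y points along azimuth 142°. I'll start the approach: raise the tool, turn the jaws towards stand x (52°) and shut the fingers for the press.

Request:
apply_moves([
  [-31,-39,-10,0,0,-8,1],
  [-26,-43,-10,0,0,-8,1],
  [-19,-46,-10,0,0,-8,1],
  [-13,-48,-10,0,0,-8,1],
  [-6,-50,-10,0,0,-8,1],
  [1,-50,-10,0,0,-8,1],
  [8,-49,-10,0,0,-8,1],
  [15,-48,-10,0,0,-8,1],
], grip_force=40)

```text
t: 1.1
eef_pos: [0.4317, -0.2854, 0.3084]
tool_rot: [-0.002, 0.999, -0.044, -0.004]
contact_force: [0.3, 0.3, -0.2]
gripper_width: -0.001
```

```bash
cat > st.py <<'E'
from station import bot
import numpy as np,sys
from scipy.spatial.transform import Rotation as Rn
def st(T=None,az=51.9):
    o=bot.get_obs();q=o["tool_rot"];R=Rn.from_quat([q[1],q[2],q[3],q[0]])
    p=o["eef_pos"];M=R.as_matrix()
    print("t",round(o["t"],2),"p",p.round(4),"az",round(np.degrees(np.arctan2(M[1,0],M[0,0])),1),"zax",M[:,2].round(3),"F",o["contact_force"].round(1),"w",round(o["gripper_width"],3),"q",o["q"].round(2))
    if T is not None:
        print("local mm",(M.T@(np.array(T)-p)*1000).round(1))
        a=np.radians(az);D=np.c_[[np.cos(a),np.sin(a),0],[np.sin(a),-np.cos(a),0],[0,0,-1]]
        print("rotvec deg",np.degrees(Rn.from_matrix(M.T@D).as_rotvec()).round(1))
if __name__=="__main__": st([float(x) for x in sys.argv[1:4]] if len(sys.argv)>3 else None)
E
python3 st.py 0.6495 0.0517 0.2
```

```text
t 1.1 p [ 0.4317 -0.2854  0.3084] az -5.0 zax [-0.007  0.005 -1.   ] F [ 0.3  0.3 -0.2] w -0.001 q [ 0.79  0.18 -0.36  1.8   0.07  1.18  0.31]
local mm [ 188.5 -354.3  108.5]
rotvec deg [ -0.5   0.3 -56.9]
```

Request:
apply_moves([
  [23,-44,5,0,0,-7.1,1],
  [29,-41,5,0,0,-7.1,1],
  [33,-37,10,0,0,-7.1,1],
  [38,-33,10,0,0,-7.1,1],
  [41,-28,10,0,0,-7.1,1],
  [45,-23,15,0,0,-7.1,1],
  [47,-17,15,0,0,-7.1,1],
  [49,-11,15,0,0,-7.1,1],
])

```text
t: 2.1
eef_pos: [0.6473, 0.0647, 0.2211]
tool_rot: [-0.002, 0.893, 0.45, -0.002]
contact_force: [0.9, -0.2, 0.3]
gripper_width: 0.002
```

```bash
python3 st.py 0.6495 0.0517 0.11
```

```text
t 2.1 p [0.6473 0.0647 0.2211] az 53.5 zax [-0.006  0.002 -1.   ] F [ 0.9 -0.2  0.3] w 0.002 q [ 0.26  0.53 -0.65  1.59  0.34  1.15  0.47]
local mm [ -8.9  10.2 111.1]
rotvec deg [-0.3  0.1  1.6]
```

Request:
apply_moves([
  [-5,5,15,0,0,1.6,1],
  [-4,5,18,0,0,0,1],
  [0,0,18,0,0,0,1],
  [0,0,18,0,0,0,1],
  [0,0,15,0,0,0,1],
  [0,0,15,0,0,0,1],
  [0,0,8,0,0,0,1],
  [0,0,0,0,0,0,1],
])

```text
t: 3.1
eef_pos: [0.6474, 0.0523, 0.1049]
tool_rot: [-0.004, 0.899, 0.439, -0.004]
contact_force: [-0.4, 0.3, -0.4]
gripper_width: 0.002
```

```bash
python3 st.py 0.6495 0.0517 0.082
python3 - <<'E'
from h import *
a=imaging.read_camera("top")[80:230,190:380,::-1];b=imaging.read_camera("side")[130:260,280:450,::-1]
cv2.imwrite("pics/press1.png",np.hstack([cv2.resize(a,(400,400)),cv2.resize(b,(400,400))]))
E
```

```text
t 3.1 p [0.6474 0.0523 0.1049] az 52.0 zax [-0.011  0.003 -1.   ] F [-0.4  0.3 -0.4] w 0.002 q [ 0.24  0.65 -0.59  1.68  0.42  0.95  0.4 ]
local mm [ 0.9  2.3 22.9]
rotvec deg [-0.6  0.3  0.1]
```

View pics/press1.png

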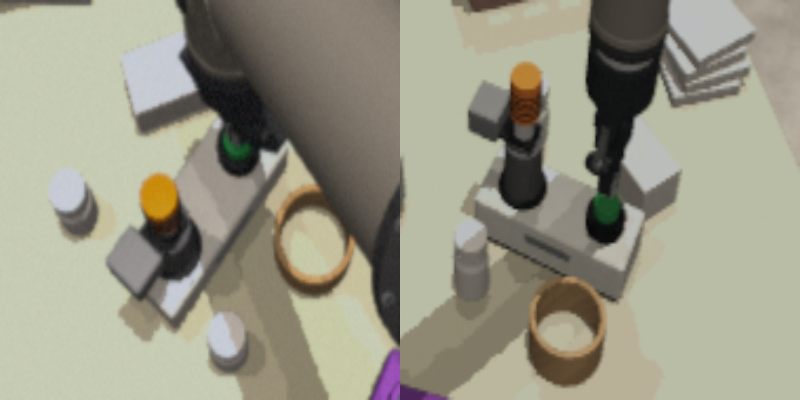

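The fingertips are centred just above the green button. Button and column still look unpressed. Now I'll press straight down.

Request:
apply_moves([
  [1,2,8,0,0,0,1],
  [0,0,6,0,0,0,1],
  [0,0,4,0,0,0,1],
  [0,0,3,0,0,0,1],
  [0,0,2.5,0,0,0,1],
  [0,0,1.5,0,0,0,1],
  [0,0,1,0,0,0,1],
  [0,0,1,0,0,0,1],
])

```text
t: 4.2
eef_pos: [0.6513, 0.0524, 0.0821]
tool_rot: [-0.002, 0.899, 0.438, -0.002]
contact_force: [-3.7, -2.3, 11.3]
gripper_width: -0.001
```

```bash
python3 st.py 0.6495 0.0517 0.082
python3 - <<'E'
from h import *
s=imaging.read_camera("side")
print(blobs(s,(5,150,80),(25,255,255)))
cv2.imwrite("pics/press2.png",cv2.resize(s[130:260,280:450,::-1],(520,400)))
E
```

```text
t 4.2 p [0.6513 0.0524 0.0821] az 52.0 zax [-0.006  0.002 -1.   ] F [-3.7 -2.3 11.3] w -0.001 q [ 0.23  0.68 -0.58  1.69  0.44  0.92  0.38]
local mm [-1.7 -1.   0.1]
rotvec deg [-0.3  0.1  0.1]
[(array([447.9,  70.1]), [428, 67, 34, 9, 87]), (array([194.4, 125.6]), [185, 118, 20, 16, 247]), (array([333.1, 152.6]), [327, 147, 13, 14, 130]), (array([254.6, 232.8]), [247, 225, 16, 18, 198])]
```

View pics/press2.png

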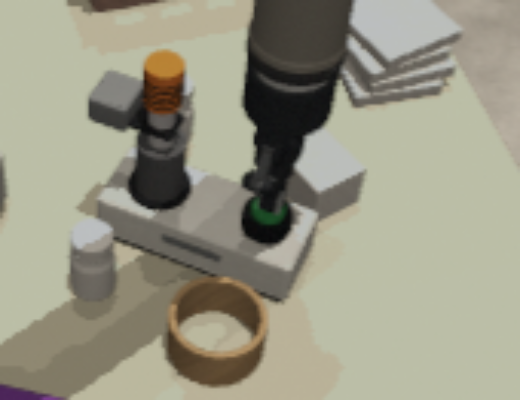

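The button bottomed out at 11 N, and the orange grip moved up about 3.5 px in the side view, so the column has sprung free. Next I'll rise, open the jaws and move above the grip.

Request:
apply_moves([
  [0,0,-10,0,0,0,1],
  [0,0,-20,0,0,0,1],
  [0,0,-25,0,0,0,1],
  [0,0,-25,0,0,0,1],
  [0,0,-30,0,0,0,-1],
  [0,0,-30,0,0,0,-1],
  [0,0,-30,0,0,0,-1],
  [0,0,-15,0,0,0,-1],
])

```text
t: 5.25
eef_pos: [0.6522, 0.0526, 0.2779]
tool_rot: [-0.002, 0.899, 0.439, -0.001]
contact_force: [0.5, 0.5, 0.4]
gripper_width: 0.847
```

```bash
python3 st.py 0.5635 0.1186 0.26
python3 - <<'E'
from h import *
s=imaging.read_camera("side");t=imaging.read_camera("top")
print(blobs(s,(5,150,80),(25,255,255)),blobs(t,(5,150,80),(25,255,255)))
print("grip-top predicted px",proj("side",(.5635,.1186,.214)),proj("top",(.5635,.1186,.214)))
cv2.imwrite("pics/up.png",np.hstack([cv2.resize(t[80:230,190:380,::-1],(400,400)),cv2.resize(s[130:260,280:450,::-1],(400,400))]))
E
```

```text
t 5.25 p [0.6522 0.0526 0.2779] az 52.1 zax [-0.004  0.003 -1.   ] F [0.5 0.5 0.4] w 0.847 q [ 0.29  0.49 -0.66  1.52  0.3   1.25  0.49]
local mm [  -2.5 -110.5   18.4]
rotvec deg [-0.3 -0.   0.2]
[(array([194.3, 125.6]), [185, 118, 19, 16, 246]), (array([333.2, 152.6]), [327, 147, 13, 13, 129]), (array([254.5, 232.7]), [247, 225, 16, 18, 194])] [(array([264.4, 151.7]), [256, 143, 18, 18, 257]), (array([368.9, 275.4]), [360, 267, 19, 18, 274]), (array([182.1, 338.4]), [168, 323, 30, 31, 708])]
grip-top predicted px [333.27842437 150.97706666] [264.46879698 150.71109764]
```

View pics/up.png

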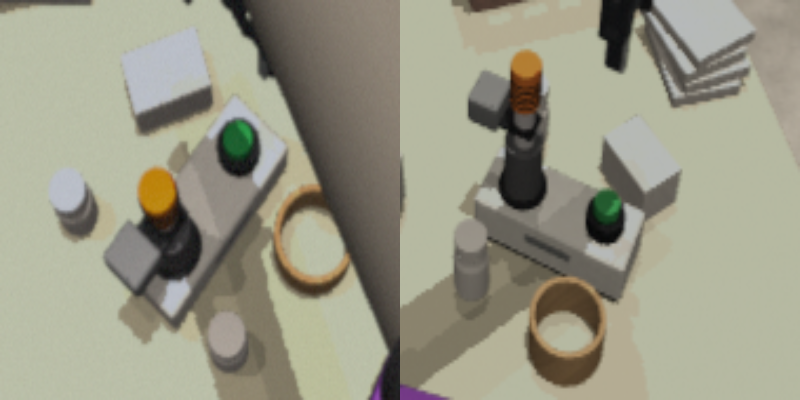

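The column is free and the button is out again. The grip top's predicted pixels match the blobs. Next: move over the grip, then straddle it.

Request:
apply_moves([
  [-2,-20,0,0,0,0,-1],
  [-1,-25,0,0,0,0,-1],
  [0,-25,0,0,0,0,-1],
  [0,-20,0,0,0,0,-1],
  [0,-15,0,0,0,0,-1],
  [0,-6,0,0,0,0,-1],
  [0,0,0,0,0,0,-1],
  [0,0,0,0,0,0,-1],
])

```text
t: 6.35
eef_pos: [0.5584, 0.1178, 0.2714]
tool_rot: [-0.003, 0.899, 0.438, -0.005]
contact_force: [-0.1, 0.2, 0.4]
gripper_width: 1.002
```

```bash
python3 st.py 0.5635 0.1186 0.175
```

```text
t 6.35 p [0.5584 0.1178 0.2714] az 51.9 zax [-0.012  0.001 -1.   ] F [-0.1  0.2  0.4] w 1.002 q [ 0.25  0.36 -0.71  1.72  0.25  1.17  0.37]
local mm [ 4.4  4.5 96.4]
rotvec deg [-0.6  0.4  0. ]
```

Request:
apply_moves([
  [4,4,3,-0.6,0.4,0,-1],
  [0,0,12,0,0,0,-1],
  [0,0,15,0,0,0,-1],
  [0,0,15,0,0,0,-1],
  [0,0,15,0,0,0,-1],
  [0,0,12,0,0,0,-1],
  [0,0,8,0,0,0,-1],
  [0,0,0,0,0,0,-1],
])

```text
t: 7.35
eef_pos: [0.5644, 0.1171, 0.1837]
tool_rot: [-0.0, 0.9, 0.437, -0.001]
contact_force: [0.5, -0.5, 0.5]
gripper_width: 1.0
```

```bash
python3 st.py 0.5635 0.1186 0.175
python3 - <<'E'
from h import *
s=imaging.read_camera("side");t=imaging.read_camera("top")
cv2.imwrite("pics/str.png",np.hstack([cv2.resize(t[80:230,190:380,::-1],(400,400)),cv2.resize(s[110:240,270:440,::-1],(400,400))]))
E
```

```text
t 7.35 p [0.5644 0.1171 0.1837] az 51.8 zax [-0.001 -0.    -1.   ] F [ 0.5 -0.5  0.5] w 1.0 q [ 0.21  0.45 -0.68  1.81  0.33  1.    0.3 ]
local mm [ 0.6 -1.7  8.7]
rotvec deg [-0.1  0.1 -0.1]
```

View pics/str.png

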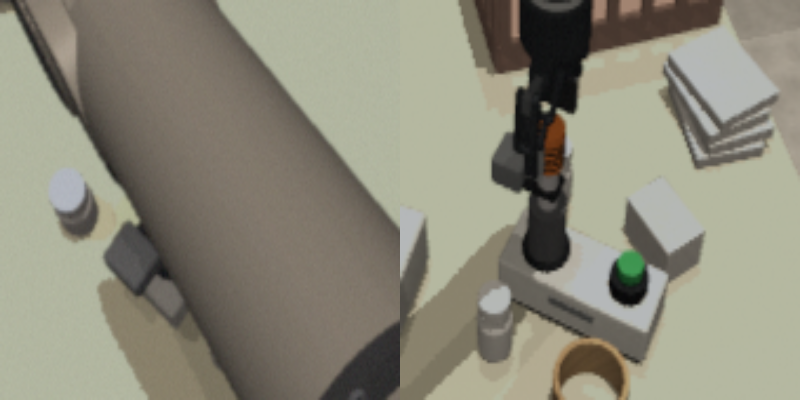

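The fingers straddle the orange grip and nothing else is being touched. I'll go down the last few millimetres and close.

Request:
apply_moves([
  [0,-1,4,0,0,0,-1],
  [0,0,3,0,0,0,-1],
  [0,0,0,0,0,0,0],
  [0,0,0,0,0,0,1],
  [0,0,0,0,0,0,1],
  [0,0,0,0,0,0,1],
  [0,0,0,0,0,0,1],
  [0,0,0,0,0,0,1],
], grip_force=70)

```text
t: 8.45
eef_pos: [0.5656, 0.1191, 0.1792]
tool_rot: [0.0, 0.9, 0.437, 0.002]
contact_force: [0.4, 2.6, -0.4]
gripper_width: 0.402
```

```bash
python3 st.py 0.5635 0.1186 0.175
```

```text
t 8.45 p [0.5656 0.1191 0.1792] az 51.8 zax [ 0.004  0.002 -1.   ] F [ 0.4  2.6 -0.4] w 0.402 q [ 0.21  0.46 -0.68  1.81  0.34  0.99  0.3 ]
local mm [-1.8 -1.3  4.2]
rotvec deg [ 0.1 -0.2 -0.1]
```

The opening is about 34 mm on the 36 mm grip, so it is held. Now I'll pull up.

Request:
apply_moves([
  [0,0,-4,0,0,0,1],
  [0,0,-6,0,0,0,1],
  [0,0,-7,0,0,0,1],
  [0,0,-7,0,0,0,1],
  [0,0,-7,0,0,0,1],
  [0,0,-7,0,0,0,1],
  [0,0,-7,0,0,0,1],
  [0,0,-7,0,0,0,1],
], grip_force=80)

```text
t: 9.45
eef_pos: [0.5656, 0.1191, 0.2333]
tool_rot: [-0.0, 0.899, 0.437, 0.003]
contact_force: [3.3, 1.1, -4.9]
gripper_width: 0.396
```

```bash
python3 st.py 0.5635 0.1186 0.255
```

```text
t 9.45 p [0.5656 0.1191 0.2333] az 51.8 zax [ 0.004  0.003 -1.   ] F [ 3.3  1.1 -4.9] w 0.396 q [ 0.23  0.4  -0.7   1.76  0.29  1.09  0.34]
local mm [ -1.6  -1.3 -21.7]
rotvec deg [ 0.1 -0.3 -0.1]
```

Request:
apply_moves([
  [0,0,-6,0,0,0,1],
  [0,0,-6,0,0,0,1],
  [0,0,-5,0,0,0,1],
  [0,0,-4,0,0,0,1],
  [0,0,-3,0,0,0,1],
  [0,0,-2,0,0,0,1],
  [0,0,-2,0,0,0,1],
  [0,0,-2,0,0,0,1],
])

```text
t: 10.45
eef_pos: [0.5654, 0.1192, 0.2553]
tool_rot: [-0.003, 0.899, 0.438, 0.002]
contact_force: [8.4, 5.5, -17.8]
gripper_width: 0.402
```

```bash
python3 st.py 0.5635 0.1186 0.255
python3 - <<'E'
from h import *
s=imaging.read_camera("side");t=imaging.read_camera("top")
print(proj("side",(.5635,.1186,.2675)))
cv2.imwrite("pics/top_stop.png",np.hstack([cv2.resize(t[80:230,190:380,::-1],(400,400)),cv2.resize(s[90:240,270:440,::-1],(400,400))]))
cv2.imwrite("pics/side_end.png",s[:,:,::-1])
E
```

```text
t 10.45 p [0.5654 0.1192 0.2553] az 51.9 zax [ 0.001  0.007 -1.   ] F [  8.4   5.5 -17.8] w 0.402 q [ 0.24  0.38 -0.71  1.73  0.26  1.13  0.36]
local mm [-1.6 -1.1  0.3]
rotvec deg [-0.2 -0.4 -0. ]
[333.94276575 135.14248551]
```

View pics/top_stop.png

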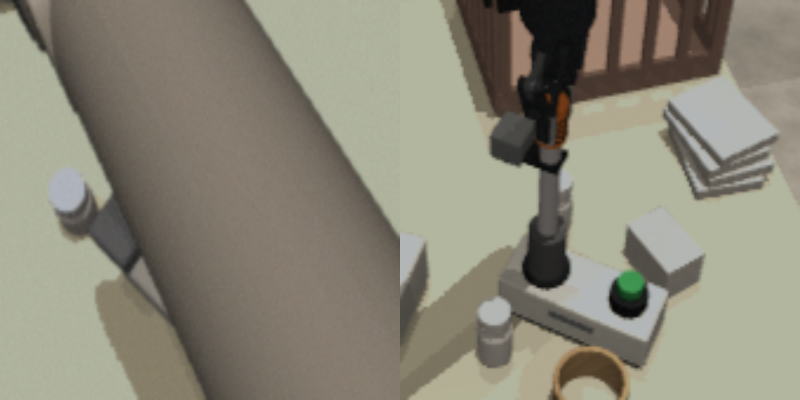

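TCP has risen 76.1 mm (0.014 to 0.090), and the force has climbed to 18 N downward, which means the hard stop. In the picture the column is fully out, the green button is up and the jars and carton are in place. I'll hold a second with light upward push and check that it is steady.

Request:
apply_moves([
  [0,0,-2,0,0,0,1],
  [0,0,-2,0,0,0,1],
  [0,0,-2,0,0,0,1],
  [0,0,-2,0,0,0,1],
  [0,0,-2,0,0,0,1],
  [0,0,-2,0,0,0,1],
  [0,0,-2,0,0,0,1],
  [0,0,-2,0,0,0,1],
])

```text
t: 11.55
eef_pos: [0.5653, 0.1192, 0.2553]
tool_rot: [-0.007, 0.899, 0.438, 0.0]
contact_force: [9.2, 5.4, -18.2]
gripper_width: 0.397
```

```bash
python3 st.py
python3 - <<'E'
from h import *
a=cv2.imread("pics/side_end.png")[:,:,::-1].copy();s=imaging.read_camera("side");s0=cv2.imread("pics/side0.png")[:,:,::-1]
# pod motion: grey-pod & bystander comparison
r=(slice(90,240),slice(270,440))
cv2.imwrite("pics/cmp.png",np.hstack([cv2.resize(x[r][:,:,::-1],(390,400)) for x in(s0,s)]))
# patch match of bystanders
for n,(u,v,w,h) in dict(jarB=(302,201,17,26),tape=(334,222,34,32),carton=(366,170,34,30)).items():
    t=cv2.cvtColor(s0[v:v+h,u:u+w].copy(),cv2.COLOR_RGB2GRAY);g=cv2.cvtColor(s[v-12:v+h+12,u-12:u+w+12].copy(),cv2.COLOR_RGB2GRAY)
    m=cv2.minMaxLoc(cv2.matchTemplate(g,t,cv2.TM_CCOEFF_NORMED));print(n,round(m[1],2),np.array(m[3])-12)
E
python3 st.py
```

```text
t 11.55 p [0.5653 0.1192 0.2553] az 52.0 zax [-0.006  0.014 -1.   ] F [  9.2   5.4 -18.2] w 0.397 q [ 0.25  0.38 -0.71  1.73  0.26  1.13  0.37]
jarB 0.9 [0 0]
tape 1.0 [0 0]
carton 1.0 [0 0]
t 11.6 p [0.5653 0.1193 0.2553] az 52.0 zax [-0.006  0.014 -1.   ] F [ 10.    6.  -18.1] w 0.397 q [ 0.25  0.38 -0.71  1.73  0.26  1.13  0.37]
```

View pics/cmp.png

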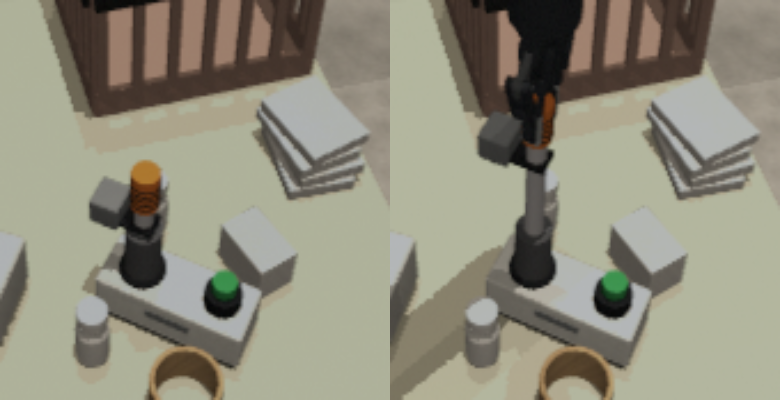

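The column is steady at the stop with a constant 18 N pull, the button is out and the bystanders have not moved. Handing in.

```bash
python3 -c "
from station import bot
print(bot.hand_in())"; python3 st.py
```

```text
the job is handed in; nothing more can be done
None
the job is handed in; nothing more can be done
```

I pressed the green button on the small white stand, which freed the column. Then I gripped the orange grip and pulled the column past its first click to the top stop. I handed in at about 11.6 s of robot time while still holding it there.

**Column:** the grip rose 76 mm from where the column sprang to, which puts it at about 90 mm. It held there steadily against the stop with about 18 N of pull. The jaw opening read about 34 mm on the 36 mm grip, with no sign of slipping.

**Button:** the last picture shows it out again.

**Bystanders:** the tape roll, the carton and the nearer jar show no pixel shift in the side view. The far jar is partly hidden behind the column there, so I checked it only by eye; it stands where it was in the top view, as far as I can see.

**Disagreements:** no check failed or disagreed. A sideways force of about 10 N and a tilt of just under 1° remained while holding.

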